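Lock the battery cap of the clipper's power unit

ROBOT

A 6-joint arm with a two-finger parallel gripper is mounted at the origin on a cart in front of the work surface, level with it; the furniture and walls round the work are solid. World frame = base frame: x ahead of the robot, y to its left, z up, the work surface at z = 0. Lengths are in mm, angles in rad, forces in N, time in s.
With the tool pointing down it reaches from about 300 to 850 mm from the base axis. Payload 4.2 kg.
Tool frame: the origin (TCP) lies at the centre of the arm's flange, where the gripper is bolted on; the fingertips stand 191 mm ahead of it and the grasp point (between the pads) lies 172 mm ahead of it; x points along the fingers, z is the direction in which the jaws open and shut, and the axes are right-handed (so a half turn about x gives the same grasp; the last joint's range is limited). The gripper opens to 91 mm and grips with 3 to 60 N. Pads are 32 mm wide; open, the fingers measure 118 mm over their backs; the gripper's body (76 mm by 178 mm) begins 60 mm behind the grasp point.
Start: joints at [-1.347, 0.32, 1.565, -0, 1.257, -0.02], TCP at [138.799, -557.994, 404.776] pointing down, gripper open.
Joint ranges: [-3.11, 3.11], [-0.84, 2.01], [0.21, 2.61], [-1.34, 4.49], [0.05, 2.63], [-2.56, 2.56]. Speed limits (rad/s): [2.57, 2.57, 3.14, 3.14, 3.14, 3.14].

INTERFACE

Orientations are given as a unit quaternion [w, x, y, z].
In Python, from workcell import get_state, get_image, camera_model, close_job, search_frame, regions_of, spot_point gives the robot as it stands.
- The arm moves only by the tool play_rows, never from a script. Its argument "commands" is a list of rows, each an object of numbers: "x", "y", "z": the shift along the world's x, y, z scaled (see below); "rx", "ry", "rz": the turn, a rotation vector about the world's x, y, z scaled (see below); "hand": the opening, from 0 (shut) to 1 (fully open). In form: [{"x": .., "y": .., "z": .., "rx": .., "ry": .., "rz": .., "hand": ..}, ...]. A call has 1 to 12 rows; each row shifts and turns the commanded pose from where the row before left it; what a row does not reach is not made up. The controller multiplies each number of a shift by 0.03 m and each number of a turn by 180 degrees. A row lasts 1/8 s, in which the tool goes at most 62.5 mm and 10.7 degrees, less where a joint would pass 70% of its speed; a pose out of reach is approached as far as the arm can. A call with a number of a shift or a turn outside -1 to 1 is refused whole. A call with a gripper value outside its range is refused whole. The fingers move at their own pace and stop on an object; the grip force is fixed at half the most. Time passes only in rows, so rows that do not move let the fingers close. It gives the time, the measured TCP pose, the force and the opening at its end, in the units of the state.
- get_state(): the state, without advancing time (a new reading comes with each control period).
- get_image(name): name is "scene" or "top"; returns (picture, depth): 480x640x3 uint8, red, green, blue; 480x640 float32, mm along the optical axis (not along the pixel's ray), 0 where there is no reading.
- camera_model(name): a dict with "vfov" (degrees; the focal length in pixels is half the picture's height over the tangent of half this angle, whatever the lens; pixels are square), "cx", "cy" (the principal point, pixels), "k1" (the pictures are not rectified: a ray, as slopes to the right and down, at radius r is drawn at 1 + k1 r^2 times it, then the intrinsics apply), "world_to_cam" (4x4, takes a point from world to camera coordinates). Camera axes: x right, y down, z forward; pixel columns grow to the right and rows downward; lengths in mm; the calibration is good to about 2 mm. A picture is of the moment at which its call begins. camera_model takes no time and is no camera call.
- close_job(): hands the job in, once; it reports no verdict.
Trained networks look in the newest picture that a camera, given by its name, has taken for a name from the list of things; names that differ only in an ending like _2 or _b are one class to them, and where a whole thing is asked for, a point or a joint stands for the part that bears it (a point fixed in the world has none). Each returns a list of dicts, best first, with "conf" (0 to 1); they miss things now and then, are a little off and sometimes report something else, mostly with a low value. They report only what shows in the picture. A call takes as long as a camera call. They do not tell look-alikes from the thing itself.
- search_frame(camera, thing): "rect" ([left, top, right, bottom] in pixels, round what is visible of it).
- regions_of(camera, thing): "region" (480x640 bool, what is visible of it) and "rect" ([left, top, right, bottom] in pixels, round what is visible of it).
- spot_point(camera, thing): "centre" ([column, row] in pixels: a listed point, or the origin of a listed thing).
The state is a dict: "clock": time; "qpos": joint angles; "dq": joint speeds; "joint_efforts": joint torques, N m; "eef_pos": TCP position; "orientation": TCP orientation; "wrist_force": force on the tool from outside, world axes, zero at the start; "wrist_torque": the same for the moment, N m; "grip_width": finger opening in mm.
Only numpy, scipy, OpenCV 4.12 (cv2) and the standard library are available. Lean on these libraries where they do the work, as an engineer would, in place of code of your own. Each camera call takes 0.05 s, during which the arm holds its last target. There are 200 camera calls.

TASK

The battery has been changed and the cap of the white battery unit is still loose. Take the orange-handled flat-blade driver out of its stand, set its blade in the slot of the blue cap, push the cap down against its spring and keep pushing while you turn it clockwise as far as it goes, from the red marks to the green ones. Then put the driver back upright in the stand hole it came from and leave the blue-handled driver alone.

Things in the scene. Friction and masses are not known exactly. Their poses are not given: they have to be found in the camera images.
- driver: Flat-blade driver, orange square handle, 126 mm long, 0.14 kg, upright in one hole of the stand. Origin: middle of the blade's tip; z up the shank; x along the blade's width (24 mm wide in x, 4 mm thick in y). Handle 28 x 28 mm, sides along x and y, z = 61 to 126 mm; grip it near z = 95 across either pair of sides. A round flange 50 mm wide, z = 55 to 61, rests on the stand.
- stand: Fixed grey block, 62 mm high, 66 x 176 mm. Origin: centre of its underside. Two upright through holes at y = +55 and -55 mm, 37 mm wide with a 4 mm chamfer; one holds the orange driver, the other the blue one, tips 7 mm above the table (lift a driver 60 mm or more to clear the block).
- pin_driver: The wrong driver: blue handle and a plain round 8 mm bit that cannot turn the cap; in the other hole of the stand, same size and same frame. Leave it there.
- cap_slot (a point): Centre of the floor of the slot in the round blue cap (50 mm wide) on the fixed white battery unit; moves with the cap; x along the slot, z up. Slot 10 mm wide (sloped out to 15 at the top), 49 mm long, 7 mm deep, open at both ends; its floor is 50 mm above the table at rest. A fixed grey collar, 52 mm inside, 63 outside, rim 58 mm above the table, surrounds the cap.
- cap (a joint): Turn of the cap about its upright axis, clockwise from above: 0 with the slot at the red marks (starts within 0.08), 1.05 rad at the green (hard stop; the lock begins at 0.95). Resists with 0.06 N m. The blade has about 0.25 rad of play in the slot before it turns the cap, so turn the driver 1.3 to 1.4 rad in all.
- cap_push (a joint): How far the cap is pushed down, in m: 0 at rest, 0.008 at the bottom; a spring resists with 3 N at first, 11 N at the bottom. It is a bayonet: the cap is free to turn only while 0.005 or more down, and must not be forced round without the push; once in the lock it springs up again when let go.
Not all that is in view belongs to the job. Leave any yellow look-alike of the part that bears cap_slot alone. Leave any purple look-alike of the driver alone.

How it is judged (in metres and radians):
On the way:
1. the blade of the orange driver, upright in the slot, has turned the cap to its stop (value of joint cap above 0.9 rad and distance between driver and cap_slot below 0.02 m and angle between driver's own z axis and vertical below 0.3 rad), for 0.1 s.
At the end, for the whole second after the job is handed in: The cap is turned to within 0.15 rad of its clockwise stop and has sprung up again (less than 2 mm down); the orange driver stands at rest in the stand hole it came from, within 20 mm of where it was and upright within 10 degrees (value of joint cap above 0.9 rad and value of joint cap_push below 0.002 m and distance of driver from where it was at the start of the episode below 0.02 m and angle between driver's own z axis and vertical below 0.17 rad and linear speed of driver below 0.02 m/s); the robot touches nothing.
It fails at once if the blue driver is moved more than 30 mm or tipped (distance of pin_driver from where it was at the start of the episode above 0.03 m or angle between pin_driver's own z axis and vertical above 0.5 rad).
It fails at once if the cap is forced round without being pushed down (value of joint cap between 0.45 and 0.75 rad and value of joint cap_push below 0.002 m).
It also fails if it takes over 48 s, if anything falls off the work surface, if the arm or the gripper's body presses on something with over 40 N, if the wrist force passes 120 N, or if a joint passes its speed limit or range.

## Working session

There is one attempt and no reset: what is moved stays moved. The work goes in short steps, Python scripts to look and compute and a tool call to move; the robot and the scene stay as the last step left them, time stands still between calls to the robot, and variables do not carry over. Pictures are saved under pics/ and viewed, about 8 in all and at most 12, crops included, and the job is handed in when it is done.

Besides the shell and the picture viewer there is one more tool, called after "Request:" in YAML: its name, and indented under it one key for each argument. play_rows: Moves the arm, as the interface text tells. Shifts and turns lie within -1 to 1; 1 stands for 0.03 m of shift or 180 degrees of turn. Its arguments: {"type":"object","properties":{"commands":{"type":"array","items":{"type":"object","properties":{"x":{"type":"number","minimum":-1,"maximum":1},"y":{"type":"number","minimum":-1,"maximum":1},"z":{"type":"number","minimum":-1,"maximum":1},"rx":{"type":"number","minimum":-1,"maximum":1},"ry":{"type":"number","minimum":-1,"maximum":1},"rz":{"type":"number","minimum":-1,"maximum":1},"hand":{"type":"number"}}}}},"required":["commands"]}

```bash
mkdir -p pics; cat > h.py <<'E'
import numpy as np, cv2
from workcell import *
def K(n):
    m=camera_model(n); f=240/np.tan(np.radians(m['vfov'])/2); return m,f
def ray(n,u,v):
    m,f=K(n); d=np.array([(u-m['cx'])/f,(v-m['cy'])/f]); s=d.copy()
    for _ in range(30): s=d/(1+m['k1']*(s@s))
    return m,s
def at_z(n,u,v,z):  # intersect pixel ray with plane z (mm)
    m,s=ray(n,u,v); T=np.array(m['world_to_cam']); R,t=T[:3,:3],T[:3,3]
    c=-R.T@t; d=R.T@np.r_[s,1]; return c+d*(z-c[2])/d[2]
def at_d(n,u,v,dep):
    m,s=ray(n,u,v); T=np.array(m['world_to_cam']); R,t=T[:3,:3],T[:3,3]
    return R.T@(np.r_[s,1]*dep-t)
def cloud(n,dep):
    vv,uu=np.mgrid[:480,:640]; m,f=K(n)
    x=(uu-m['cx'])/f; y=(vv-m['cy'])/f; sx,sy=x.copy(),y.copy()
    for _ in range(30):
        q=1+m['k1']*(sx**2+sy**2); sx,sy=x/q,y/q
    T=np.array(m['world_to_cam']); R,t=T[:3,:3],T[:3,3]
    return (np.dstack([sx*dep,sy*dep,dep])-t)@R
E
python3 - <<'E'
from h import *
for n in ('scene','top'):
    im,d=get_image(n); cv2.imwrite(f'pics/{n}0.png',im[...,::-1]); np.savez(f'{n}0.npz',im=im,d=d)
    m,f=K(n);T=np.array(m['world_to_cam']);print(n,f,m['k1'],-T[:3,:3].T@T[:3,3],T[:3,:3].round(2).tolist())
    for t in ('driver','stand','pin_driver','cap_slot'):
        for r in search_frame(n,t)[:4]: print(t,np.round(r['rect']),round(r['conf'],2))
    for r in spot_point(n,'cap_slot')[:3]+spot_point(n,'driver')[:3]: print('spot',r)
print(get_state())
E
```

```text
scene 503.06400787750454 -0.02080328217864122 [242.68116459 691.4611699  723.05957417] [[-0.82, -0.57, 0.02], [-0.46, 0.64, -0.62], [0.34, -0.52, -0.79]]
driver [265. 137. 289. 194.] 0.98
driver [319. 156. 350. 203.] 0.63
stand [265. 179. 361. 269.] 0.67
pin_driver [276. 189. 304. 238.] 0.76
cap_slot [388. 224. 418. 247.] 0.98
cap_slot [364. 306. 394. 335.] 0.63
spot {'centre': [402.9, 237.2], 'conf': 0.73}
spot {'centre': [376.0, 322.9], 'conf': 0.55}
spot {'centre': [279.7, 191.4], 'conf': 0.94}
top 555.6046321784244 0.00922969066701845 [376.06073209 230.69082752 901.78596953] [[-0.02, -1.0, 0.01], [-0.98, 0.02, -0.2], [0.2, -0.01, -0.98]]
driver [354. 190. 388. 229.] 0.94
driver [347. 117. 375. 155.] 0.57
stand [274. 185. 390. 245.] 0.86
pin_driver [285. 184. 316. 223.] 0.71
cap_slot [348. 294. 378. 330.] 0.98
cap_slot [237. 331. 272. 366.] 0.74
spot {'centre': [362.3, 309.1], 'conf': 0.95}
spot {'centre': [357.7, 155.8], 'conf': 0.9}
spot {'centre': [367.3, 219.9], 'conf': 0.63}
{'clock': 0.7, 'qpos': array([-1.34697171e+00,  3.19601389e-01,  1.56449163e+00, -2.07995827e-05,
        1.25741467e+00, -2.00249682e-02]), 'dq': array([-0.00095633, -0.00149768,  0.00097004,  0.00042661, -0.0014839 ,
       -0.00125277]), 'joint_efforts': array([-1.78899036e-04, -4.12228882e+01, -2.32189876e+01,  7.26573612e-02,
        3.74279043e-02, -1.01437715e-05]), 'eef_pos': array([ 138.81183051, -557.9918769 ,  404.77839808]), 'orientation': array([ 0.55711992,  0.43545054,  0.55708218, -0.43549933]), 'wrist_force': array([0.04366611, 0.80553032, 0.23740051]), 'wrist_torque': array([-0.00624634, -0.03607347,  0.00503066]), 'grip_width': 91.23504301323226}
```

```bash
python3 - <<'E'
from h import *
a=cv2.imread('pics/top0.png')[100:390,220:420]; a=cv2.resize(a,None,fx=2,fy=2,interpolation=cv2.INTER_CUBIC)
b=cv2.imread('pics/scene0.png')[120:350,240:440]; b=cv2.resize(b,(400,460),interpolation=cv2.INTER_CUBIC)
o=np.zeros((580,800,3),np.uint8); o[:,:400]=a; o[:460,400:]=b
cv2.imwrite('pics/c1.png',o)
E
```

```text
(no output)
```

View pics/c1.png

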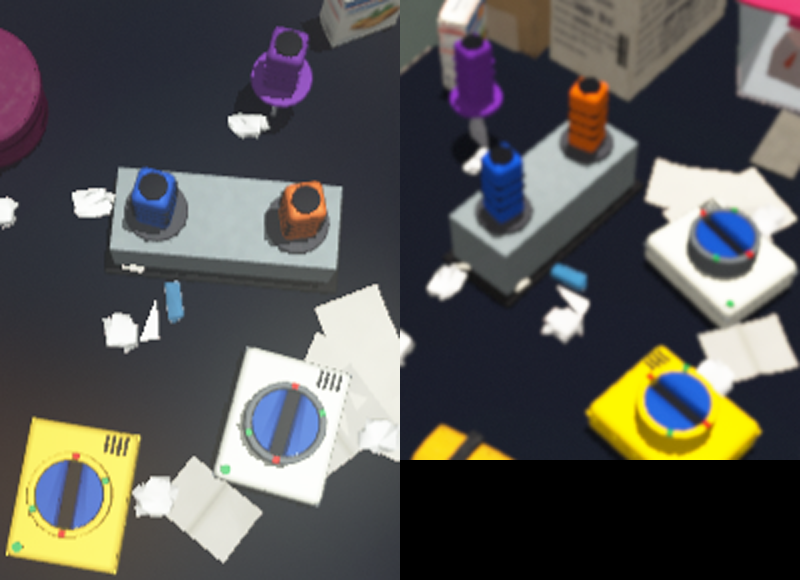

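View pics/top0.png

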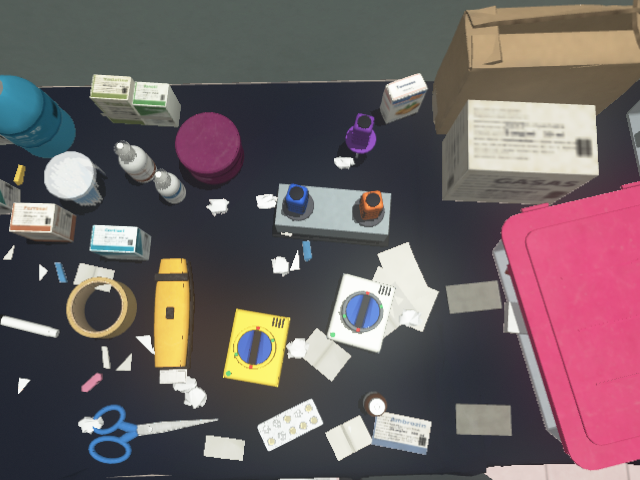

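The top view shows the orange driver at (372,205) and the blue one at (297,200), both in the grey stand. The white unit's cap is at (362,311). The look-alikes to leave alone are the purple driver (360,130) and the yellow unit (254,347). The orange square handle and the blue cap on the white body fit the description, and the enlarged crop confirms both.

```bash
python3 - <<'E'
from h import *
for n in('top','scene'):
    z=np.load(n+'0.npz'); im=z['im'].astype(int);d=z['d'];P=cloud(n,d); hsv=cv2.cvtColor(z['im'],cv2.COLOR_RGB2HSV)
    vv,uu=np.mgrid[:480,:640]
    def box(l,t,r,b): return (uu>=l)&(uu<r)&(vv>=t)&(vv<b)&(d>0)
    B={'top':dict(o=(345,180,400,235),b=(275,175,325,230),cap=(325,270,400,355),st=(265,175,400,250)),
       'scene':dict(o=(320,150,355,205),b=(272,185,310,240),cap=(360,210,440,285),st=(260,150,365,275))}[n]
    print(n)
    # driver: handle top face and flange
    for k in 'ob':
        m=box(*B[k])&(P[...,2]>129); q=P[m]
        print(k,'top pts',m.sum(),q.mean(0).round(1), 'minmax',q.min(0).round(),q.max(0).round())
        m=box(*B[k])&(P[...,2]>85)&(P[...,2]<140); q=P[m][:,:2].astype(np.float32)
        print('  handle rect',cv2.minAreaRect(q))
        m=box(*B[k])&(P[...,2]>66)&(P[...,2]<71); q=P[m]; print('  flange',m.sum(),(q.min(0)/2+q.max(0)/2).round(1),(q.max(0)-q.min(0)).round())
    m=box(*B['st'])&(P[...,2]>56)&(P[...,2]<64.5); q=P[m]; print('stand',cv2.minAreaRect(q[:,:2].astype(np.float32)),q[:,2].mean())
    h=hsv; m=box(*B['cap'])&(h[...,0]>100)&(h[...,0]<130)&(h[...,1]>120); q=P[m]
    print('cap',m.sum(),cv2.minEnclosingCircle(q[:,:2].astype(np.float32)),np.median(q[:,2]))
    c=q[:,:2]; 
    red=box(*B['cap'])&((h[...,0]<8)|(h[...,0]>172))&(h[...,1]>130)&(h[...,2]>100)
    gr=box(*B['cap'])&(h[...,0]>50)&(h[...,0]<85)&(h[...,1]>120)
    for nm,mm in(('red',red),('green',gr)):
        nl,lab=cv2.connectedComponents(mm.astype(np.uint8))
        for i in range(1,nl):
            if (lab==i).sum()>2: print(nm,(lab==i).sum(),P[lab==i].mean(0).round(1))
# slot: dark pixels within the cap circle, top
    cc=cv2.minEnclosingCircle(c.astype(np.float32))[0]
    V=z['im'].max(2); r=np.hypot(P[...,0]-cc[0],P[...,1]-cc[1])
    sl=box(*B['cap'])&(r<20)&(V<80)&(P[...,2]<75); q=P[sl]; s=q[:,:2]-q[:,:2].mean(0); w,v=np.linalg.eigh(s.T@s)
    print('slot',sl.sum(),q.mean(0).round(1),np.degrees(np.arctan2(v[1,1],v[0,1])),'z',np.percentile(q[:,2],[5,50,95]))
z=np.load('top0.npz');P=cloud('top',z['d']);Z=P[...,2]
for nm,(l,t,r,b) in dict(box=(440,90,600,205),bag=(440,0,640,100),pink=(500,180,640,470),all=(200,60,440,460)).items():
    q=P[t:b,l:r].reshape(-1,3); q=q[q[:,2]>30]; print(nm,q.min(0).round(),q.max(0).round())
E
```

```text
top
o top pts 336 [580.8 144.7 134. ] minmax [567. 130. 129.] [596. 159. 139.]
  handle rect ((581.8064575195312, 144.21835327148438), (28.641332626342773, 28.554325103759766), 7.744491100311279)
  flange 277 [582.2 142.9  68.4] [60. 54.  5.]
b top pts 332 [593.2 253.  134. ] minmax [578. 238. 129.] [609. 268. 139.]
  handle rect ((593.8812255859375, 253.2111358642578), (28.432186126708984, 29.31429672241211), 72.8123550415039)
  flange 294 [590.1 244.7  68.5] [40. 65.  5.]
stand ((587.900146484375, 198.56442260742188), (176.3301239013672, 67.50872802734375), 83.50886535644531) 62.055924863379765
cap 548 ((428.75799560546875, 158.73880004882812), 24.572256088256836) 57.33785434107686
red 6 [455.8 150.6  59.1]
red 9 [400.8 166.8  58.1]<stdin>:29: RuntimeWarning: Mean of empty slice.
  ret = um.true_divide(
<stdin>:30: RuntimeWarning: Mean of empty slice.
Traceback (most recent call last):
IndexError: index -1 is out of bounds for axis 0 with size 0
```

```bash
cat > slot.py <<'E'
from h import *
def slot(n,im,d,c0):
    P=cloud(n,d); h=cv2.cvtColor(im,cv2.COLOR_RGB2HSV)
    r=np.hypot(P[...,0]-c0[0],P[...,1]-c0[1])
    bl=(r<30)&(h[...,0]>100)&(h[...,0]<130)&(h[...,1]>120)&(h[...,2]>90)
    c=np.array(cv2.minEnclosingCircle(P[bl][:,:2].astype(np.float32))[0]); r=np.hypot(P[...,0]-c[0],P[...,1]-c[1])
    sl=(r<19)&~bl; q=P[sl]; s=q[:,:2]-q[:,:2].mean(0); w,v=np.linalg.eigh(s.T@s)
    print(n,'cap',c.round(1),np.median(P[bl][:,2]).round(1),'slot',sl.sum(),q.mean(0).round(1),'ang',np.degrees(np.arctan(v[1,1]/v[0,1])).round(1),(np.sqrt(w/len(q))*np.sqrt(12)).round(1),'z',np.percentile(q[:,2],[5,50,95]).round(1))
E
python3 - <<'E'
from slot import *
for n in('top','scene'):
    z=np.load(n+'0.npz');slot(n,z['im'],z['d'],(428.8,158.7))
n='scene';z=np.load('scene0.npz');P=cloud(n,z['d'])
h=cv2.cvtColor(z['im'],cv2.COLOR_RGB2HSV);vv,uu=np.mgrid[:480,:640]
for nm,lo,hi in(('o',3,16),('b',100,130)):
    r=np.hypot(P[...,0]-(581.8 if nm=='o' else 593.9),P[...,1]-(144.2 if nm=='o' else 253.2))
    m=(r<40)&(P[...,2]>75)&(P[...,2]<142); q=P[m]
    print(nm,m.sum(),cv2.minAreaRect(q[:,:2].astype(np.float32)),q[:,2].max())
z=np.load('top0.npz');P=cloud('top',z['d'])
for nm,(l,t,r,b) in dict(box=(440,90,600,205),bag=(440,0,640,100),pink=(500,180,640,470),all=(200,60,440,460)).items():
    q=P[t:b,l:r].reshape(-1,3); q=q[q[:,2]>30]; print(nm,q.min(0).round(),q.max(0).round())
from scipy.spatial.transform import Rotation as R
q=get_state()['orientation']; print(R.from_quat(np.roll(q,-1)).as_matrix().round(3))
E
```

```text
top cap [428.8 158.7] 57.3 slot 212 [428.  158.1  51.5] ang -18.4 [12.9 37.2] z [48.4 50.8 55.9]
scene cap [426.7 160.9] 57.3 slot 67 [425.9 158.9  50.6] ang -18.1 [ 7.  37.9] z [49.  50.8 52.2]
o 608 ((580.3054809570312, 146.7211456298828), (28.96958351135254, 32.46638870239258), 8.272852897644043) 138.7196720118847
b 690 ((592.3984375, 255.9123992919922), (29.675556182861328, 31.063596725463867), 70.89093017578125) 138.53555576439322
box [ 376. -232.   30.] [775. 231. 902.]
bag [ 376. -247.   30.] [864. 231. 902.]
pink [ 213. -239.   30.] [611. 231. 902.]
all [274.  17.  30.] [861. 414. 902.]
[[-0.     0.97   0.241]
 [-0.     0.241 -0.97 ]
 [-1.    -0.     0.   ]]
```

```bash
python3 - <<'E'
from h import *
z=np.load('top0.npz');P=cloud('top',z['d']);P[z['d']==0]=np.nan
zs=np.load('scene0.npz');S=cloud('scene',zs['d']);S[zs['d']==0]=np.nan
for nm,(l,t,r,b) in dict(box=(440,90,600,205),bag=(430,0,640,100),pink=(500,180,640,470),purple=(342,108,380,160)).items():
    q=P[t:b,l:r].reshape(-1,3); q=q[q[:,2]>30]; print(nm,np.nanmin(q,0).round(),np.nanmax(q,0).round())
A=np.r_[P.reshape(-1,3),S.reshape(-1,3)]; A=A[np.isfinite(A[:,2])]
for y in range(-500,500,100):
    print(y,[int(A[(A[:,1]>=y)&(A[:,1]<y+100)&(A[:,0]>=x)&(A[:,0]<x+100)][:,2].max(initial=-1)) for x in range(0,900,100)])
E
```

```text
box [ 566. -232.   30.] [775.  22. 169.]
bag [ 725. -247.   30.] [864.  55. 261.]
pink [ 213. -239.   30.] [611. -34. 148.]
purple [678. 127.  56.] [726. 176. 133.]
-500 [-1, -1, 110, 110, 110, 110, 174, -1, 36]
-400 [-1, 0, 144, 145, 143, 139, 175, 174, 0]
-300 [-1, -1, 146, 146, 147, 146, 169, 248, 251]
-200 [-1, 4, 146, 148, 147, 159, 165, 261, 255]
-100 [23, 220, 140, 144, 146, 145, 165, 256, 275]
0 [157, 221, 14, 6, 13, 11, 165, 248, 314]
100 [15, 11, 67, 65, 63, 138, 133, 131, 353]
200 [-1, 5, 15, 61, 52, 139, 138, 6, 393]
300 [-1, 6, 15, 62, 61, 11, 82, 82, 432]
400 [-1, 5, 13, 49, 53, 78, 108, 87, 445]
```

Request:
play_rows:
  commands:
    - {"x": 0.614,"y": 0.976,"rz": 0.0194,"hand": 1}
    - {"x": 0.614,"y": 0.976,"rz": 0.0194,"hand": 1}
    - {"x": 0.614,"y": 0.976,"rz": 0.0194,"hand": 1}
    - {"x": 0.614,"y": 0.976,"rz": 0.0194,"hand": 1}
    - {"x": 0.614,"y": 0.976,"rz": 0.0194,"hand": 1}
    - {"x": 0.614,"y": 0.976,"rz": 0.0194,"hand": 1}
    - {"x": 0.614,"y": 0.976,"rz": 0.0194,"hand": 1}
    - {"x": 0.614,"y": 0.976,"rz": 0.0194,"hand": 1}
    - {"x": 0.614,"y": 0.976,"rz": 0.0194,"hand": 1}
    - {"x": 0.614,"y": 0.976,"rz": 0.0194,"hand": 1}
    - {"x": 0.614,"y": 0.976,"rz": 0.0194,"hand": 1}
    - {"x": 0.614,"y": 0.976,"rz": 0.0194,"hand": 1}

```text
invalid input
```

Request:
play_rows:
  commands:
    - {"x": 0.614,"y": 0.976,"rz": 0.0194,"hand": 1}
    - {"x": 0.614,"y": 0.976,"rz": 0.0194,"hand": 1}
    - {"x": 0.614,"y": 0.976,"rz": 0.0194,"hand": 1}
    - {"x": 0.614,"y": 0.976,"rz": 0.0194,"hand": 1}
    - {"x": 0.614,"y": 0.976,"rz": 0.0194,"hand": 1}
    - {"x": 0.614,"y": 0.976,"rz": 0.0194,"hand": 1}
    - {"x": 0.614,"y": 0.976,"rz": 0.0194,"hand": 1}
    - {"x": 0.614,"y": 0.976,"rz": 0.0194,"hand": 1}
    - {"x": 0.614,"y": 0.976,"rz": 0.0194,"hand": 1}
    - {"x": 0.614,"y": 0.976,"rz": 0.0194,"hand": 1}
    - {"x": 0.614,"y": 0.976,"rz": 0.0194,"hand": 1}
    - {"hand": 1}

```text
invalid input
```

```bash
cat >> h.py <<'E'
from scipy.spatial.transform import Rotation as Rot
def st():
    s=get_state(); M=Rot.from_quat(np.roll(s['orientation'],-1)).as_matrix()
    print('t',s['clock'],'pos',s['eef_pos'].round(1),'jaw',np.degrees(np.arctan2(M[1,2],M[0,2])).round(2),'tilt',np.degrees(np.arccos(-M[2,0])).round(2),'F',s['wrist_force'].round(1),'T',s['wrist_torque'].round(2),'w',round(s['grip_width'],1),'q',s['qpos'].round(2))
E
python3 -c "from h import *;st()"
```

```text
t 0.7 pos [ 138.8 -558.   404.8] jaw -76.03 tilt 0.0 F [0.  0.8 0.2] T [-0.01 -0.04  0.01] w 91.2 q [-1.35  0.32  1.56 -0.    1.26 -0.02]
```

Request:
play_rows:
  commands:
    - {"x": 0.614,"y": 0.976,"z": 0,"rx": 0,"ry": 0,"rz": 0.0194,"hand": 1}
    - {"x": 0.614,"y": 0.976,"z": 0,"rx": 0,"ry": 0,"rz": 0.0194,"hand": 1}
    - {"x": 0.614,"y": 0.976,"z": 0,"rx": 0,"ry": 0,"rz": 0.0194,"hand": 1}
    - {"x": 0.614,"y": 0.976,"z": 0,"rx": 0,"ry": 0,"rz": 0.0194,"hand": 1}
    - {"x": 0.614,"y": 0.976,"z": 0,"rx": 0,"ry": 0,"rz": 0.0194,"hand": 1}
    - {"x": 0.614,"y": 0.976,"z": 0,"rx": 0,"ry": 0,"rz": 0.0194,"hand": 1}
    - {"x": 0.614,"y": 0.976,"z": 0,"rx": 0,"ry": 0,"rz": 0.0194,"hand": 1}
    - {"x": 0.614,"y": 0.976,"z": 0,"rx": 0,"ry": 0,"rz": 0.0194,"hand": 1}
    - {"x": 0.614,"y": 0.976,"z": 0,"rx": 0,"ry": 0,"rz": 0.0194,"hand": 1}
    - {"x": 0.614,"y": 0.976,"z": 0,"rx": 0,"ry": 0,"rz": 0.0194,"hand": 1}
    - {"x": 0.614,"y": 0.976,"z": 0,"rx": 0,"ry": 0,"rz": 0.0194,"hand": 1}
    - {"x": 0.614,"y": 0.976,"z": 0,"rx": 0,"ry": 0,"rz": 0.0194,"hand": 1}

```text
clock: 2.2
eef_pos: [360.3, -205.6, 405.0]
orientation: [0.676, 0.207, 0.676, -0.207]
wrist_force: [0.3, 0.4, -0.5]
grip_width: 91.2
```

Request:
play_rows:
  commands:
    - {"x": 0.614,"y": 0.976,"z": 0,"rx": 0,"ry": 0,"rz": 0.0194,"hand": 1}
    - {"x": 0.614,"y": 0.976,"z": 0,"rx": 0,"ry": 0,"rz": 0.0194,"hand": 1}
    - {"x": 0.614,"y": 0.976,"z": 0,"rx": 0,"ry": 0,"rz": 0.0194,"hand": 1}
    - {"x": 0.614,"y": 0.976,"z": 0,"rx": 0,"ry": 0,"rz": 0.0194,"hand": 1}
    - {"x": 0.614,"y": 0.976,"z": 0,"rx": 0,"ry": 0,"rz": 0.0194,"hand": 1}
    - {"x": 0.614,"y": 0.976,"z": 0,"rx": 0,"ry": 0,"rz": 0.0194,"hand": 1}
    - {"x": 0.614,"y": 0.976,"z": 0,"rx": 0,"ry": 0,"rz": 0.0194,"hand": 1}
    - {"x": 0.614,"y": 0.976,"z": 0,"rx": 0,"ry": 0,"rz": 0.0194,"hand": 1}
    - {"x": 0.614,"y": 0.976,"z": 0,"rx": 0,"ry": 0,"rz": 0.0194,"hand": 1}
    - {"x": 0.614,"y": 0.976,"z": 0,"rx": 0,"ry": 0,"rz": 0.0194,"hand": 1}
    - {"x": 0.614,"y": 0.976,"z": 0,"rx": 0,"ry": 0,"rz": 0.0194,"hand": 1}
    - {"x": 0.614,"y": 0.976,"z": 0,"rx": 0,"ry": 0,"rz": 0.0194,"hand": 1}

```text
clock: 3.7
eef_pos: [581.4, 145.8, 404.8]
orientation: [0.706, -0.049, 0.705, 0.049]
wrist_force: [0.4, -0.7, -0.0]
grip_width: 91.5
```

```bash
python3 -c "from h import *;st()"
```

```text
t 3.7 pos [581.4 145.8 404.8] jaw 7.9 tilt 0.01 F [ 0.4 -0.7 -0. ] T [-0.03 -0.18 -0.02] w 91.5 q [ 0.23  0.36  1.51 -0.    1.28  0.09]
```

Request:
play_rows:
  commands:
    - {"x": 0,"y": 0,"z": -1,"rx": 0,"ry": 0,"rz": 0,"hand": 1}
    - {"x": 0,"y": 0,"z": -1,"rx": 0,"ry": 0,"rz": 0,"hand": 1}
    - {"x": 0,"y": 0,"z": -1,"rx": 0,"ry": 0,"rz": 0,"hand": 1}
    - {"x": 0,"y": 0,"z": -1,"rx": 0,"ry": 0,"rz": 0,"hand": 1}
    - {"x": 0,"y": 0,"z": -0.36,"rx": 0,"ry": 0,"rz": 0,"hand": 1}
    - {"x": 0,"y": 0,"z": 0,"rx": 0,"ry": 0,"rz": 0,"hand": 0}
    - {"x": 0,"y": 0,"z": 0,"rx": 0,"ry": 0,"rz": 0,"hand": 0}
    - {"x": 0,"y": 0,"z": 0,"rx": 0,"ry": 0,"rz": 0,"hand": 0}
    - {"x": 0,"y": 0,"z": 0,"rx": 0,"ry": 0,"rz": 0,"hand": 0}
    - {"x": 0,"y": 0,"z": 0,"rx": 0,"ry": 0,"rz": 0,"hand": 0}

```text
clock: 4.95
eef_pos: [580.9, 144.7, 274.3]
orientation: [0.706, -0.048, 0.705, 0.048]
wrist_force: [-0.5, -0.4, 0.6]
grip_width: 44.2
```

```bash
python3 -c "from h import *;st()"
```

```text
t 4.95 pos [580.9 144.7 274.3] jaw 7.78 tilt 0.04 F [-0.5 -0.4  0.6] T [ 0.01 -0.09  0.03] w 44.2 q [ 0.22  0.46  1.69 -0.    0.99  0.09]
```

Still closing; a few more rows, then lift.

Request:
play_rows:
  commands:
    - {"x": 0,"y": 0,"z": 0,"rx": 0,"ry": 0,"rz": 0,"hand": 0}
    - {"x": 0,"y": 0,"z": 0,"rx": 0,"ry": 0,"rz": 0,"hand": 0}
    - {"x": 0,"y": 0,"z": 0,"rx": 0,"ry": 0,"rz": 0,"hand": 0}
    - {"x": 0,"y": 0,"z": 0,"rx": 0,"ry": 0,"rz": 0,"hand": 0}

```text
clock: 5.45
eef_pos: [580.9, 144.7, 274.0]
orientation: [0.706, -0.048, 0.705, 0.048]
wrist_force: [0.7, -0.1, 0.4]
grip_width: 28.0
```

```bash
python3 -c "from h import *;st()"
```

```text
t 5.45 pos [580.9 144.7 274. ] jaw 7.78 tilt 0.01 F [ 0.7 -0.1  0.4] T [ 0.01 -0.14 -0.04] w 28.0 q [0.22 0.46 1.69 0.   0.99 0.09]
```

Request:
play_rows:
  commands:
    - {"x": 0,"y": 0,"z": 0.5,"rx": 0,"ry": 0,"rz": 0,"hand": 0}
    - {"x": 0,"y": 0,"z": 0.8,"rx": 0,"ry": 0,"rz": 0,"hand": 0}
    - {"x": 0,"y": 0,"z": 0.8,"rx": 0,"ry": 0,"rz": 0,"hand": 0}
    - {"x": 0,"y": 0,"z": 0.8,"rx": 0,"ry": 0,"rz": 0,"hand": 0}
    - {"x": 0,"y": 0,"z": 0.6,"rx": 0,"ry": 0,"rz": 0,"hand": 0}
    - {"x": 0,"y": 0,"z": 0,"rx": 0,"ry": 0,"rz": 0,"hand": 0}

```text
clock: 6.2
eef_pos: [581.1, 144.8, 381.2]
orientation: [0.707, -0.048, 0.704, 0.048]
wrist_force: [-0.5, 0.7, -0.7]
grip_width: 27.7
```

```bash
python3 - <<'E'
from h import *
st()
for n in('scene','top'):
    im,d=get_image(n); np.savez(n+'1.npz',im=im,d=d)
    if n=='scene': a=cv2.resize(im[60:260,220:420],(800,800),interpolation=cv2.INTER_CUBIC)[100:700]; cv2.imwrite('pics/lift.png',a[...,::-1])
    print(n,[ (np.round(r['rect']),r['conf']) for r in search_frame(n,'driver')[:3]])
E
```

```text
t 6.2 pos [581.1 144.8 381.2] jaw 7.77 tilt 0.25 F [-0.5  0.7 -0.7] T [-0.02 -0.09  0.02] w 27.7 q [0.22 0.37 1.55 0.   1.22 0.09]
scene [(array([319., 106., 349., 174.]), 0.61)]
top []
```

View pics/lift.png

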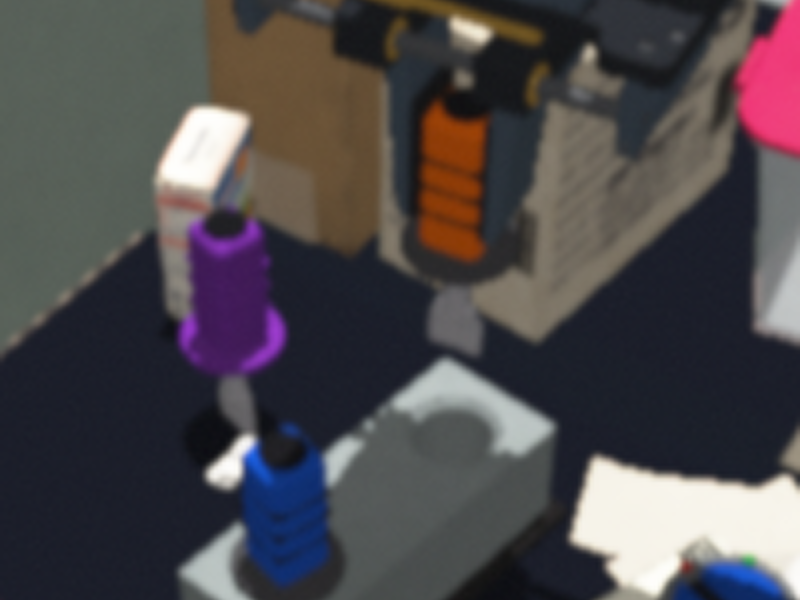

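```bash
python3 - <<'E'
from h import *
n='scene'; m,f=K(n);T=np.array(m['world_to_cam'])
def proj(p):
    c=T[:3,:3]@p+T[:3,3]; s=c[:2]/c[2]; s=s*(1+m['k1']*(s@s)); return s*f+[m['cx'],m['cy']]
tip=np.array([581,145,112.])
for a in(7.8,97.8):
    u=np.array([np.cos(np.radians(a)),np.sin(np.radians(a)),0])
    print(a,[((proj(tip+k*12*u)-[220,85])*4).round() for k in(-1,0,1)])
A=at_z(n,327,170.5,112);B=at_z(n,340.5,174,112);print(A,B,np.degrees(np.arctan2(*(B-A)[1::-1])))
st()
E
```

```text
7.8 [array([480., 355.]), array([456., 346.]), array([431., 337.])]
97.8 [array([468., 329.]), array([456., 346.]), array([444., 363.])]
[592.07609169 150.18594751 112.        ] [568.09727427 143.70469534 112.        ] -164.87490000093152
t 6.4 pos [580.6 144.7 378. ] jaw 7.78 tilt 0.11 F [-0.4  0.5 -1.7] T [-0.05 -0.1  -0.03] w 27.9 q [ 0.22  0.37  1.55 -0.    1.22  0.09]
```

Request:
play_rows:
  commands:
    - {"x": -0.638,"y": 0.06,"z": 0,"rx": 0,"ry": 0,"rz": -0.0181,"hand": 0}
    - {"x": -0.638,"y": 0.06,"z": 0,"rx": 0,"ry": 0,"rz": -0.0181,"hand": 0}
    - {"x": -0.638,"y": 0.06,"z": 0,"rx": 0,"ry": 0,"rz": -0.0181,"hand": 0}
    - {"x": -0.638,"y": 0.06,"z": 0,"rx": 0,"ry": 0,"rz": -0.0181,"hand": 0}
    - {"x": -0.638,"y": 0.06,"z": 0,"rx": 0,"ry": 0,"rz": -0.0181,"hand": 0}
    - {"x": -0.638,"y": 0.06,"z": 0,"rx": 0,"ry": 0,"rz": -0.0181,"hand": 0}
    - {"x": -0.638,"y": 0.06,"z": 0,"rx": 0,"ry": 0,"rz": -0.0181,"hand": 0}
    - {"x": -0.638,"y": 0.06,"z": 0,"rx": 0,"ry": 0,"rz": -0.0181,"hand": 0}
    - {"x": 0,"y": 0,"z": -0.6,"rx": 0,"ry": 0,"rz": 0,"hand": 0}
    - {"x": 0,"y": 0,"z": -0.7,"rx": 0,"ry": 0,"rz": 0,"hand": 0}
    - {"x": 0,"y": 0,"z": 0,"rx": 0,"ry": 0,"rz": 0,"hand": 0}

```text
clock: 7.78
eef_pos: [427.0, 158.9, 338.3]
orientation: [0.697, 0.112, 0.7, -0.113]
wrist_force: [-0.0, 0.1, -0.2]
grip_width: 28.0
```

```bash
python3 - <<'E'
from h import *
im,d=get_image('scene'); np.savez('scene2.npz',im=im,d=d)
st()
a=cv2.resize(im[150:290,320:480],(800,700),interpolation=cv2.INTER_CUBIC)[:600]; cv2.imwrite('pics/over.png',a[...,::-1])
E
```

```text
t 7.825 pos [427.6 159.1 339.3] jaw -18.29 tilt 0.13 F [ 0.7  0.5 -1.6] T [-0.   -0.05 -0.02] w 28.1 q [ 0.33  0.19  1.92 -0.    1.03  0.65]
```

View pics/over.png

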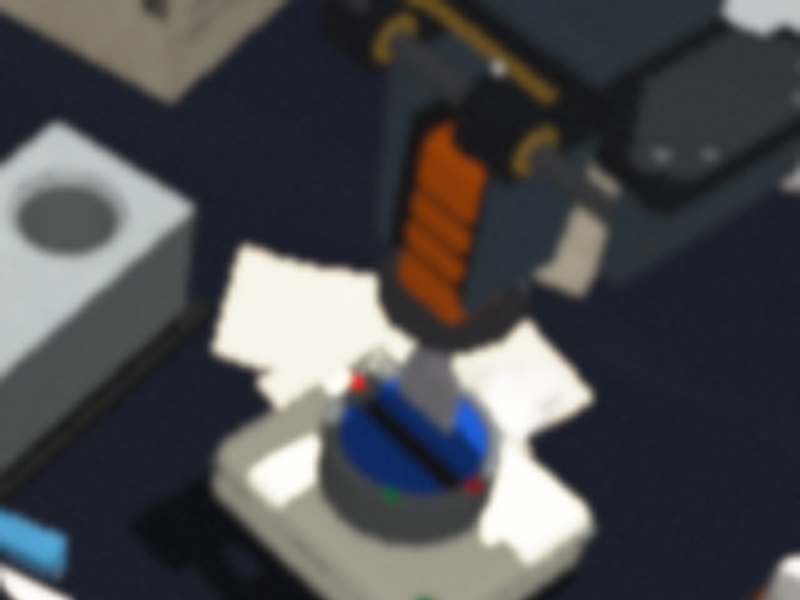

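The blade's lower edge is at crop (398,385)–(450,425) and the slot at (365,395)–(465,485). The two are parallel. I'll check the offset numerically.

```bash
python3 - <<'E'
from h import *
f=lambda x,y,z:at_z('scene',x/5+320,y/5+150,z)
A=f(398,387,72);B=f(450,425,72); C=f(366,396,57.3);D=f(464,485,57.3)
print(A,B,(A+B)/2,np.degrees(np.arctan((B-A)[1]/(B-A)[0]))); print(C,D,(C+D)/2,np.degrees(np.arctan((D-C)[1]/(D-C)[0])))
E
```

```text
[436.68700841 157.45238331  72.        ] [414.25415581 161.89190952  72.        ] [425.47058211 159.67214642  72.        ] -11.19435146655315
[448.12826672 155.43378193  57.3       ] [401.76308918 170.27801473  57.3       ] [424.94567795 162.85589833  57.3       ] -17.752939450031104
```

Request:
play_rows:
  commands:
    - {"x": 0,"y": 0.03,"z": -0.2,"rx": 0,"ry": 0,"rz": 0,"hand": 0}
    - {"x": 0,"y": 0,"z": -0.2,"rx": 0,"ry": 0,"rz": 0,"hand": 0}
    - {"x": 0,"y": 0,"z": -0.15,"rx": 0,"ry": 0,"rz": 0,"hand": 0}
    - {"x": 0,"y": 0,"z": -0.12,"rx": 0,"ry": 0,"rz": 0,"hand": 0}
    - {"x": 0,"y": 0,"z": 0,"rx": 0,"ry": 0,"rz": 0,"hand": 0}
    - {"x": 0,"y": 0,"z": 0,"rx": 0,"ry": 0,"rz": 0,"hand": 0}

```text
clock: 8.57
eef_pos: [427.8, 160.1, 320.0]
orientation: [0.698, 0.112, 0.698, -0.112]
wrist_force: [-0.1, -0.1, -1.5]
grip_width: 28.2
```

```bash
python3 -c "from h import *;st()"
```

```text
t 8.575 pos [427.8 160.1 320. ] jaw -18.29 tilt 0.02 F [-0.1 -0.1 -1.5] T [-0.03 -0.07 -0.04] w 28.2 q [ 0.33  0.21  1.95 -0.    0.98  0.65]
```

Request:
play_rows:
  commands:
    - {"x": 0,"y": 0,"z": -0.1,"rx": 0,"ry": 0,"rz": 0,"hand": 0}
    - {"x": 0,"y": 0,"z": -0.1,"rx": 0,"ry": 0,"rz": 0,"hand": 0}
    - {"x": 0,"y": 0,"z": -0.05,"rx": 0,"ry": 0,"rz": 0,"hand": 0}
    - {"x": 0,"y": 0,"z": 0,"rx": 0,"ry": 0,"rz": 0,"hand": 0}
    - {"x": 0,"y": 0,"z": 0,"rx": 0,"ry": 0,"rz": 0,"hand": 0}

```text
clock: 9.2
eef_pos: [427.9, 160.1, 312.9]
orientation: [0.698, 0.113, 0.698, -0.112]
wrist_force: [-0.9, -0.5, 4.6]
grip_width: 28.0
```

```bash
python3 -c "from h import *;st()"
```

```text
t 9.2 pos [427.9 160.1 312.9] jaw -18.29 tilt 0.06 F [-0.9 -0.5  4.6] T [-0.03  0.16  0.06] w 28.0 q [ 0.33  0.22  1.96 -0.    0.96  0.65]
```

Request:
play_rows:
  commands:
    - {"x": 0,"y": 0,"z": -0.1,"rx": 0,"ry": 0,"rz": 0,"hand": 0}
    - {"x": 0,"y": 0,"z": -0.05,"rx": 0,"ry": 0,"rz": 0,"hand": 0}
    - {"x": 0,"y": 0,"z": 0,"rx": 0,"ry": 0,"rz": 0,"hand": 0}
    - {"x": 0,"y": 0,"z": 0,"rx": 0,"ry": 0,"rz": 0,"hand": 0}

```text
clock: 9.7
eef_pos: [427.9, 160.1, 308.9]
orientation: [0.699, 0.113, 0.698, -0.112]
wrist_force: [-1.1, 0.2, 8.5]
grip_width: 27.8
```

```bash
python3 -c "from h import *;st();st();get_image('scene');st();get_image('scene');st()"
```

```text
t 9.7 pos [427.9 160.1 308.9] jaw -18.29 tilt 0.08 F [-1.1  0.2  8.5] T [-0.15  0.32 -0.03] w 27.8 q [ 0.33  0.23  1.97 -0.    0.95  0.65]
t 9.7 pos [427.9 160.1 308.9] jaw -18.29 tilt 0.08 F [-1.1  0.2  8.5] T [-0.15  0.32 -0.03] w 27.8 q [ 0.33  0.23  1.97 -0.    0.95  0.65]
t 9.75 pos [427.9 160.1 308.9] jaw -18.29 tilt 0.07 F [-2.4 -1.   8.1] T [-0.15  0.31  0.07] w 27.5 q [ 0.33  0.23  1.97 -0.    0.95  0.65]
t 9.8 pos [427.9 160.1 308.9] jaw -18.29 tilt 0.07 F [-1.5 -0.   8.5] T [-0.18  0.39 -0.01] w 27.6 q [ 0.33  0.23  1.97 -0.    0.95  0.65]
```

Request:
play_rows:
  commands:
    - {"x": 0,"y": 0,"z": 0,"rx": 0,"ry": 0,"rz": -0.03,"hand": 0}
    - {"x": 0,"y": 0,"z": 0,"rx": 0,"ry": 0,"rz": -0.03,"hand": 0}
    - {"x": 0,"y": 0,"z": 0,"rx": 0,"ry": 0,"rz": -0.03,"hand": 0}
    - {"x": 0,"y": 0,"z": 0,"rx": 0,"ry": 0,"rz": -0.03,"hand": 0}
    - {"x": 0,"y": 0,"z": 0,"rx": 0,"ry": 0,"rz": 0,"hand": 0}

```text
clock: 10.42
eef_pos: [428.1, 160.0, 309.0]
orientation: [0.665, 0.242, 0.664, -0.241]
wrist_force: [-1.0, -1.2, 9.1]
grip_width: 27.7
```

```bash
python3 -c "from h import *;st()"
```

```text
t 10.425 pos [428.1 160.  309. ] jaw -39.9 tilt 0.12 F [-1.  -1.2  9.1] T [-0.25  0.22  0.  ] w 27.7 q [ 0.33  0.23  1.97 -0.    0.95  1.03]
```

Still well pushed down; continue to about 1.35 rad in total.

Request:
play_rows:
  commands:
    - {"x": 0,"y": 0,"z": 0,"rx": 0,"ry": 0,"rz": -0.03,"hand": 0}
    - {"x": 0,"y": 0,"z": 0,"rx": 0,"ry": 0,"rz": -0.03,"hand": 0}
    - {"x": 0,"y": 0,"z": 0,"rx": 0,"ry": 0,"rz": -0.03,"hand": 0}
    - {"x": 0,"y": 0,"z": 0,"rx": 0,"ry": 0,"rz": -0.03,"hand": 0}
    - {"x": 0,"y": 0,"z": 0,"rx": 0,"ry": 0,"rz": -0.03,"hand": 0}
    - {"x": 0,"y": 0,"z": 0,"rx": 0,"ry": 0,"rz": 0,"hand": 0}

```text
clock: 11.18
eef_pos: [428.0, 159.9, 308.9]
orientation: [0.591, 0.39, 0.589, -0.39]
wrist_force: [-0.7, -2.3, 10.1]
grip_width: 27.9
```

```bash
python3 -c "from h import *;st()"
```

```text
t 11.175 pos [428.  159.9 308.9] jaw -66.89 tilt 0.1 F [-0.7 -2.3 10.1] T [-0.47  0.26 -0.03] w 27.9 q [ 0.33  0.23  1.97 -0.    0.95  1.5 ]
```

Request:
play_rows:
  commands:
    - {"x": 0,"y": 0,"z": 0,"rx": 0,"ry": 0,"rz": -0.03,"hand": 0}
    - {"x": 0,"y": 0,"z": 0,"rx": 0,"ry": 0,"rz": -0.03,"hand": 0}
    - {"x": 0,"y": 0,"z": 0,"rx": 0,"ry": 0,"rz": -0.03,"hand": 0}
    - {"x": 0,"y": 0,"z": 0,"rx": 0,"ry": 0,"rz": -0.03,"hand": 0}
    - {"x": 0,"y": 0,"z": 0,"rx": 0,"ry": 0,"rz": -0.03,"hand": 0}
    - {"x": 0,"y": 0,"z": 0,"rx": 0,"ry": 0,"rz": 0,"hand": 0}
    - {"x": 0,"y": 0,"z": 0,"rx": 0,"ry": 0,"rz": 0,"hand": 0}

```text
clock: 12.05
eef_pos: [427.3, 160.0, 308.8]
orientation: [-0.482, -0.516, -0.483, 0.517]
wrist_force: [-2.8, 0.9, 9.9]
grip_width: 28.1
```

```bash
python3 - <<'E'
from h import *
im,d=get_image('scene'); np.savez('scene3.npz',im=im,d=d)
st()
a=cv2.resize(im[150:290,320:480],(800,700),interpolation=cv2.INTER_CUBIC)[100:]; cv2.imwrite('pics/turned.png',a[...,::-1])
E
```

```text
t 12.1 pos [427.3 160.  308.8] jaw -93.89 tilt 0.07 F [-4.  -0.7 11.7] T [-0.11  0.85  0.07] w 27.9 q [0.33 0.23 1.97 0.   0.95 1.97]
```

View pics/turned.png

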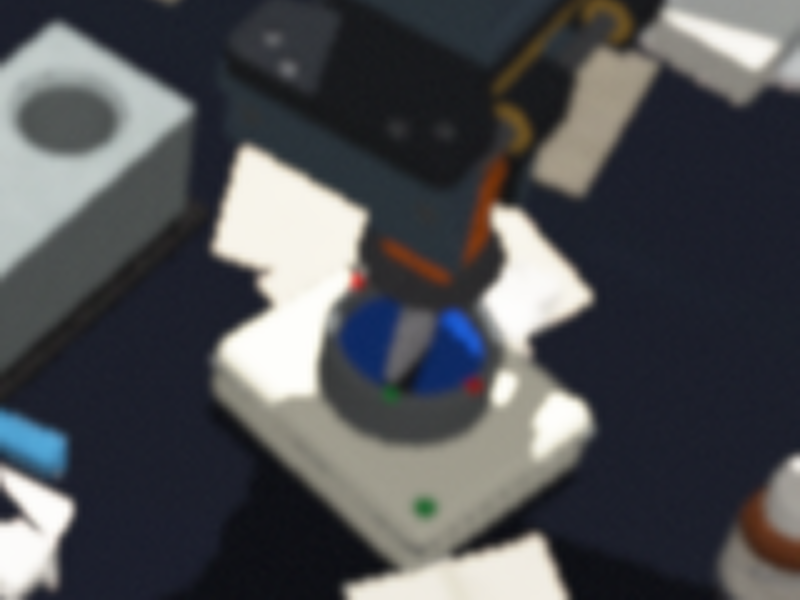

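The slot's near end now sits by the green mark at (390,392). I'll turn slightly further to seat it firmly at the stop.

Request:
play_rows:
  commands:
    - {"x": 0,"y": 0,"z": 0,"rx": 0,"ry": 0,"rz": -0.015,"hand": 0}
    - {"x": 0,"y": 0,"z": 0,"rx": 0,"ry": 0,"rz": -0.015,"hand": 0}
    - {"x": 0,"y": 0,"z": 0,"rx": 0,"ry": 0,"rz": 0,"hand": 0}
    - {"x": 0,"y": 0,"z": 0,"rx": 0,"ry": 0,"rz": 0,"hand": 0}

```text
clock: 12.6
eef_pos: [427.2, 160.1, 308.8]
orientation: [-0.458, -0.538, -0.458, 0.539]
wrist_force: [-3.6, 0.1, 10.8]
grip_width: 27.7
```

```bash
python3 -c "from h import *;st()"
```

```text
t 12.6 pos [427.2 160.1 308.8] jaw -99.22 tilt 0.08 F [-3.6  0.1 10.8] T [0.09 0.98 0.38] w 27.7 q [0.33 0.23 1.97 0.   0.95 2.06]
```

The stop is reached: Tz rose to 0.38 N m. Next I back off within the play and lift.

Request:
play_rows:
  commands:
    - {"x": 0,"y": 0,"z": 0,"rx": 0,"ry": 0,"rz": 0.025,"hand": 0}
    - {"x": 0,"y": 0,"z": 0,"rx": 0,"ry": 0,"rz": 0.015,"hand": 0}
    - {"x": 0,"y": 0,"z": 0.15,"rx": 0,"ry": 0,"rz": 0,"hand": 0}
    - {"x": 0,"y": 0,"z": 0.25,"rx": 0,"ry": 0,"rz": 0,"hand": 0}
    - {"x": 0,"y": 0,"z": 0.6,"rx": 0,"ry": 0,"rz": 0,"hand": 0}
    - {"x": 0,"y": 0,"z": 0.8,"rx": 0,"ry": 0,"rz": 0,"hand": 0}
    - {"x": 0,"y": 0,"z": 0.6,"rx": 0,"ry": 0,"rz": 0,"hand": 0}
    - {"x": 0,"y": 0,"z": 0,"rx": 0,"ry": 0,"rz": 0,"hand": 0}

```text
clock: 13.6
eef_pos: [428.0, 160.1, 380.6]
orientation: [0.491, 0.51, 0.49, -0.508]
wrist_force: [-0.8, 0.2, -1.7]
grip_width: 27.8
```

```bash
python3 - <<'E'
from slot import *
im,d=get_image('scene'); np.savez('scene4.npz',im=im,d=d)
st(); slot('scene',im,d,(426.7,160.9))
a=cv2.resize(im[120:260,320:480],(800,700),interpolation=cv2.INTER_CUBIC)[100:]; cv2.imwrite('pics/up.png',a[...,::-1])
E
```

```text
t 13.65 pos [427.7 160.  379.7] jaw -92.09 tilt 0.02 F [ 0.3 -0.  -1.7] T [ 0.08  0.04 -0.02] w 28.0 q [ 0.33  0.15  1.86 -0.    1.13  1.94]
scene cap [426.2 160.3] 57.6 slot 527 [423.2 163.5 149.7] ang 60.0 [23.4 35. ] z [ 50.2 174.8 223.6]
```

View pics/up.png

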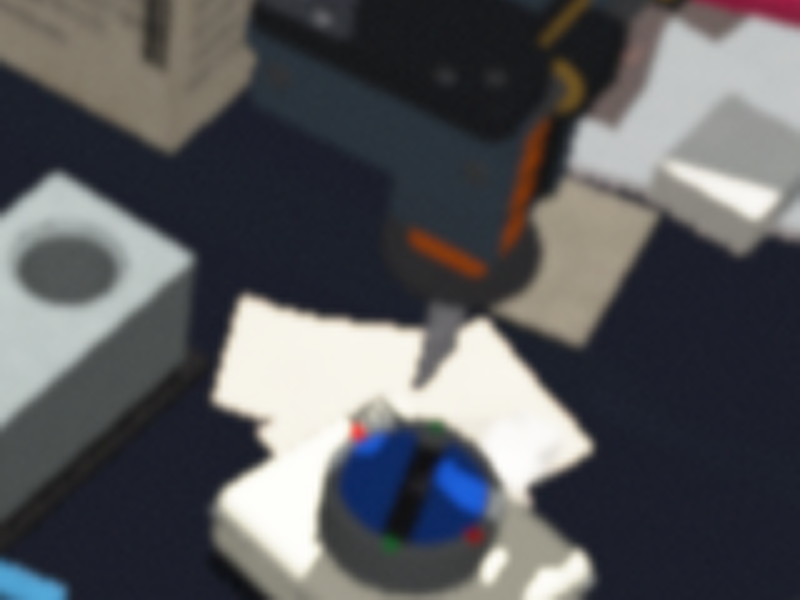

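The slot lies on the green marks at (436,425) and (390,545). The cap top reads 57.6 mm, so it has sprung up. Now back to the stand.

Request:
play_rows:
  commands:
    - {"x": 0.425,"y": -0.0425,"z": 0,"rx": 0,"ry": 0,"rz": 0.0462,"hand": 0}
    - {"x": 0.425,"y": -0.0425,"z": 0,"rx": 0,"ry": 0,"rz": 0.0462,"hand": 0}
    - {"x": 0.425,"y": -0.0425,"z": 0,"rx": 0,"ry": 0,"rz": 0.0462,"hand": 0}
    - {"x": 0.425,"y": -0.0425,"z": 0,"rx": 0,"ry": 0,"rz": 0.0462,"hand": 0}
    - {"x": 0.425,"y": -0.0425,"z": 0,"rx": 0,"ry": 0,"rz": 0.0462,"hand": 0}
    - {"x": 0.425,"y": -0.0425,"z": 0,"rx": 0,"ry": 0,"rz": 0.0462,"hand": 0}
    - {"x": 0.425,"y": -0.0425,"z": 0,"rx": 0,"ry": 0,"rz": 0.0462,"hand": 0}
    - {"x": 0.425,"y": -0.0425,"z": 0,"rx": 0,"ry": 0,"rz": 0.0462,"hand": 0}
    - {"x": 0.425,"y": -0.0425,"z": 0,"rx": 0,"ry": 0,"rz": 0.0462,"hand": 0}
    - {"x": 0.425,"y": -0.0425,"z": 0,"rx": 0,"ry": 0,"rz": 0.0462,"hand": 0}
    - {"x": 0.425,"y": -0.0425,"z": 0,"rx": 0,"ry": 0,"rz": 0.0462,"hand": 0}
    - {"x": 0.425,"y": -0.0425,"z": 0,"rx": 0,"ry": 0,"rz": 0.0462,"hand": 0}

```text
clock: 15.15
eef_pos: [581.0, 144.6, 378.0]
orientation: [0.704, -0.049, 0.706, 0.049]
wrist_force: [0.9, 0.2, -0.4]
grip_width: 28.1
```

```bash
python3 - <<'E'
from slot import *
get_image('top');get_image('top');im,d=get_image('scene'); st()
a=cv2.resize(im[60:260,220:420],(800,800),interpolation=cv2.INTER_CUBIC)[100:700]; cv2.imwrite('pics/back.png',a[...,::-1])
E
```

```text
t 15.3 pos [580.8 144.6 378.2] jaw 7.55 tilt 0.17 F [-0.1  0.3 -1. ] T [ 0.04 -0.14  0.  ] w 27.8 q [0.22 0.37 1.55 0.   1.22 0.09]
```

View pics/back.png

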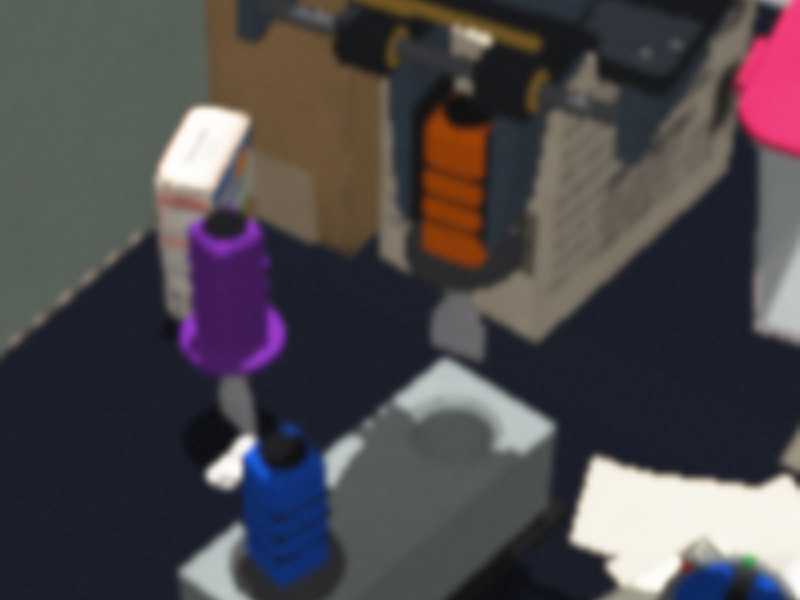

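Driver upright and over its hole, almost exactly as at the first lift. Lowering.

Request:
play_rows:
  commands:
    - {"x": 0,"y": 0,"z": -0.8,"rx": 0,"ry": 0,"rz": 0,"hand": 0}
    - {"x": 0,"y": 0,"z": -0.5,"rx": 0,"ry": 0,"rz": 0,"hand": 0}
    - {"x": 0,"y": 0,"z": -0.4,"rx": 0,"ry": 0,"rz": 0,"hand": 0}
    - {"x": 0,"y": 0,"z": -0.4,"rx": 0,"ry": 0,"rz": 0,"hand": 0}
    - {"x": 0,"y": 0,"z": -0.6,"rx": 0,"ry": 0,"rz": 0,"hand": 0}
    - {"x": 0,"y": 0,"z": -0.5,"rx": 0,"ry": 0,"rz": 0,"hand": 0}
    - {"x": 0,"y": 0,"z": -0.17,"rx": 0,"ry": 0,"rz": 0,"hand": 0}
    - {"x": 0,"y": 0,"z": 0,"rx": 0,"ry": 0,"rz": 0,"hand": 0}
    - {"x": 0,"y": 0,"z": 0,"rx": 0,"ry": 0,"rz": 0,"hand": 0}

```text
clock: 16.42
eef_pos: [581.0, 144.8, 279.4]
orientation: [0.706, -0.047, 0.705, 0.048]
wrist_force: [-0.1, 0.0, -1.6]
grip_width: 27.8
```

```bash
python3 -c "from h import *;st()"
```

```text
t 16.425 pos [581.  144.8 279.4] jaw 7.7 tilt 0.08 F [-0.1  0.  -1.6] T [-0.08 -0.15 -0.03] w 27.8 q [0.22 0.46 1.69 0.   1.   0.09]
```

Request:
play_rows:
  commands:
    - {"x": 0,"y": 0,"z": -0.1,"rx": 0,"ry": 0,"rz": 0,"hand": 0}
    - {"x": 0,"y": 0,"z": -0.07,"rx": 0,"ry": 0,"rz": 0,"hand": 0}
    - {"x": 0,"y": 0,"z": 0,"rx": 0,"ry": 0,"rz": 0,"hand": 0}
    - {"x": 0,"y": 0,"z": 0,"rx": 0,"ry": 0,"rz": 0,"hand": 0}

```text
clock: 16.92
eef_pos: [580.8, 144.8, 274.0]
orientation: [0.706, -0.047, 0.705, 0.048]
wrist_force: [-1.2, -0.1, 0.9]
grip_width: 27.9
```

```bash
python3 -c "from h import *;st()"
```

```text
t 16.925 pos [580.8 144.8 274. ] jaw 7.71 tilt 0.04 F [-1.2 -0.1  0.9] T [-0.07 -0.03 -0.04] w 27.9 q [ 0.23  0.46  1.69 -0.    0.99  0.09]
```

Seated: Fz went from -1.6 to +0.9. Opening the fingers, then retreating.

Request:
play_rows:
  commands:
    - {"x": 0,"y": 0,"z": 0,"rx": 0,"ry": 0,"rz": 0,"hand": 1}
    - {"x": 0,"y": 0,"z": 0,"rx": 0,"ry": 0,"rz": 0,"hand": 1}
    - {"x": 0,"y": 0,"z": 0,"rx": 0,"ry": 0,"rz": 0,"hand": 1}
    - {"x": 0,"y": 0,"z": 0,"rx": 0,"ry": 0,"rz": 0,"hand": 1}
    - {"x": 0,"y": 0,"z": 0,"rx": 0,"ry": 0,"rz": 0,"hand": 1}
    - {"x": 0,"y": 0,"z": 0,"rx": 0,"ry": 0,"rz": 0,"hand": 1}
    - {"x": 0,"y": 0,"z": 0,"rx": 0,"ry": 0,"rz": 0,"hand": 1}
    - {"x": 0,"y": 0,"z": 0,"rx": 0,"ry": 0,"rz": 0,"hand": 1}

```text
clock: 17.92
eef_pos: [580.8, 144.7, 273.7]
orientation: [0.706, -0.048, 0.705, 0.048]
wrist_force: [0.2, 0.4, 0.0]
grip_width: 91.2
```

Request:
play_rows:
  commands:
    - {"x": 0,"y": 0,"z": 0.6,"rx": 0,"ry": 0,"rz": 0,"hand": 1}
    - {"x": 0,"y": 0,"z": 1,"rx": 0,"ry": 0,"rz": 0,"hand": 1}
    - {"x": 0,"y": 0,"z": 1,"rx": 0,"ry": 0,"rz": 0,"hand": 1}
    - {"x": 0,"y": 0,"z": 1,"rx": 0,"ry": 0,"rz": 0,"hand": 1}
    - {"x": 0,"y": 0,"z": 1,"rx": 0,"ry": 0,"rz": 0,"hand": 1}
    - {"x": -0.6,"y": -0.8,"z": 0,"rx": 0,"ry": 0,"rz": 0,"hand": 1}
    - {"x": -0.6,"y": -0.8,"z": 0,"rx": 0,"ry": 0,"rz": 0,"hand": 1}
    - {"x": -0.6,"y": -0.8,"z": 0,"rx": 0,"ry": 0,"rz": 0,"hand": 1}
    - {"x": -0.6,"y": -0.8,"z": 0,"rx": 0,"ry": 0,"rz": 0,"hand": 1}
    - {"x": -0.6,"y": -0.8,"z": 0,"rx": 0,"ry": 0,"rz": 0,"hand": 1}
    - {"x": -0.6,"y": -0.8,"z": 0,"rx": 0,"ry": 0,"rz": 0,"hand": 1}
    - {"x": -0.6,"y": -0.8,"z": 0,"rx": 0,"ry": 0,"rz": 0,"hand": 1}

```text
clock: 19.42
eef_pos: [454.0, -24.0, 411.8]
orientation: [0.706, -0.048, 0.705, 0.048]
wrist_force: [-0.1, -0.7, 0.0]
grip_width: 90.8
```

Request:
play_rows:
  commands:
    - {"x": -0.6,"y": -0.8,"z": 0,"rx": 0,"ry": 0,"rz": 0,"hand": 1}
    - {"x": -0.6,"y": -0.8,"z": 0,"rx": 0,"ry": 0,"rz": 0,"hand": 1}
    - {"x": 0,"y": -0.9,"z": 0,"rx": 0,"ry": 0,"rz": 0,"hand": 1}
    - {"x": 0,"y": -0.9,"z": 0,"rx": 0,"ry": 0,"rz": 0,"hand": 1}
    - {"x": 0,"y": -0.9,"z": 0,"rx": 0,"ry": 0,"rz": 0,"hand": 1}
    - {"x": 0,"y": 0,"z": 0,"rx": 0,"ry": 0,"rz": 0,"hand": 1}
    - {"x": 0,"y": 0,"z": 0,"rx": 0,"ry": 0,"rz": 0,"hand": 1}

```text
clock: 20.3
eef_pos: [418.6, -151.8, 411.6]
orientation: [0.705, -0.047, 0.706, 0.048]
wrist_force: [-0.3, 1.0, 0.5]
grip_width: 91.3
```

```bash
python3 - <<'E'
from slot import *
st()
for n in('top','scene'):
    im,d=get_image(n); slot(n,im,d,(428.8,158.7)); P=cloud(n,d)
    for k,c in(('o',(581.8,144.2)),('b',(593.9,253.2))):
        m=(np.hypot(P[...,0]-c[0],P[...,1]-c[1])<40)&(P[...,2]>85)&(P[...,2]<142)&(d>0)
        print(k,m.sum(),cv2.minAreaRect(P[m][:,:2].astype(np.float32)),P[m][:,2].max())
    if n=='top': a=cv2.resize(im[100:390,220:420],(400,580),interpolation=cv2.INTER_CUBIC)
    else: b=cv2.resize(im[120:350,240:440],(400,460),interpolation=cv2.INTER_CUBIC)
o=np.zeros((580,800,3),np.uint8); o[:,:400]=a; o[:460,400:]=b
cv2.imwrite('pics/final.png',o[...,::-1])
E
```

```text
t 20.3 pos [ 418.6 -151.8  411.6] jaw 7.69 tilt 0.04 F [-0.3  1.   0.5] T [-0.02 -0.12 -0.02] w 91.3 q [-0.37  0.11  1.83  0.    1.21 -0.51]
top cap [428.6 158.5] 57.3 slot 207 [428.6 158.6  51.3] ang -77.5 [12.8 37.1] z [48.3 50.9 55.8]
o 540 ((581.5158081054688, 144.31431579589844), (28.627601623535156, 28.90007781982422), 8.465239524841309) 139.5083294852439
b 521 ((593.9581298828125, 253.23605346679688), (28.509828567504883, 29.04720115661621), 72.28763580322266) 140.16002265064992
scene cap [427.2 160.3] 57.5 slot 82 [427.5 160.7  50.8] ang -77.6 [ 8.6 36.9] z [49.  50.7 52.8]
o 533 ((580.0067138671875, 148.0150146484375), (28.612346649169922, 30.38943862915039), 8.008502006530762) 139.7689358856514
b 614 ((590.6751098632812, 255.9573974609375), (30.68482208251953, 29.22418212890625), 68.00675201416016) 138.78502079957616
```

View pics/final.png

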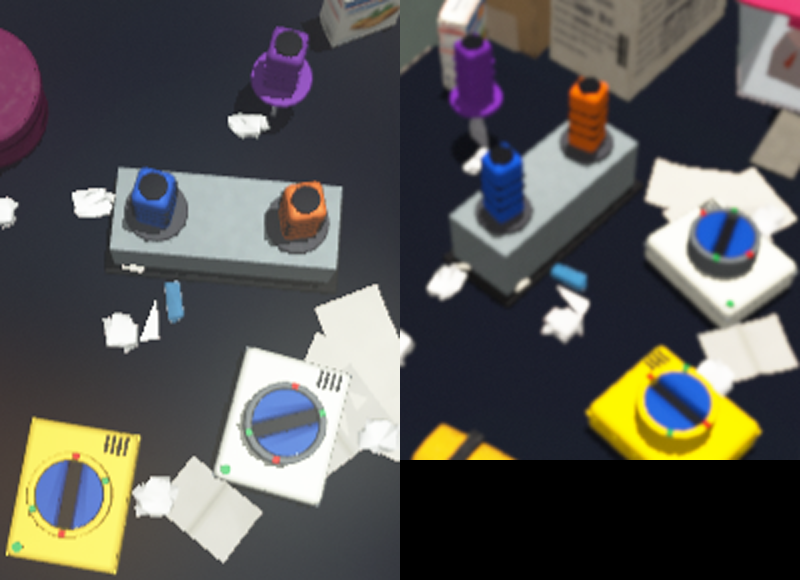

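The slot is on the green marks, and the orange driver is back in its hole. The blue, purple and yellow things have not moved.

```bash
python3 -c "from workcell import *;print(close_job())"
```

```text
the job is handed in; nothing more can be done
None
```

The cap is locked at the green marks, and the orange driver is back upright in its own stand hole. I handed the job in at about 20 s of the 48 s. `close_job` gives no verdict, so these results come from my own last checks:

- **Turning the cap:** I held it about 7 mm down, judged from a spring push of roughly 10 N. I turned the driver about 1.4 rad, until the torque rose to 0.38 N m at the stop.
- **Cap position:** the slot angle went from -18.4° to -77.5°, about 1.03 rad, and both cameras agree. The cap top is back at about 57.4 mm, its height before the job, so it has sprung up.
- **Orange driver:** the top camera puts it within 0.5 mm of its start and the scene camera within 1.5 mm. It looks upright in both pictures; I did not measure its tilt.
- **Blue driver:** it is where it was within camera noise. The top camera shows under 0.1 mm of change and the scene camera about 2 mm. The yellow and purple look-alikes were not touched.
- **Robot:** the gripper is open and well clear of everything. The highest wrist force I read was about 12 N.

The two cameras disagreed by 1–4 mm on absolute positions, so I relied on relative measurements. My first two move calls were refused as invalid because I left out the zero entries; the arm did not move.

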